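# Mix a marked sample on the vortex mixer

## Task

Switch the vortex mixer on at its green rocker, then take the tube with the yellow dot on its cap out of the rack, stand it upright in the mixer's black rubber cup and press the cup down about half of its 10 mm travel, with the tube and not with the fingers: the mixer runs only while pressed, and stalls when pushed to the bottom. Keep it pressed like this for at least three seconds and finish still gripping the tube and pressing; leave the other tubes standing in the rack.

Things in the scene. Friction and masses are not known exactly. Their poses are not given: they have to be found in the camera images.
- sample_center (a point): the sample tube to mix: a 100 mm long straight tube, body 16.4 mm in diameter with a flat foot, red screw cap 22 mm in diameter over its top 20 mm, and a flat yellow dot on the cap (the only tube with one). 18 g, loose, upright in a cell of the rack. This point lies on its axis, half-way up (50 mm above its foot and below its top); z points to the cap
- other_1: a red-capped tube of the same size without a yellow dot, loose in the rack, to be left there; origin at the centre of its foot
- other_2: another such tube to be left in the rack; origin at the centre of its foot
- other_3: another such tube to be left in the rack; origin at the centre of its foot
- rack: black foam tube rack, 247 x 150 mm, 52 mm high, fixed on the table; cell floors are 6 mm above the table, cells 18 to 19 mm wide, so a tube's cap stands from 85 to 106 mm above the table. Loose tubes are at least 55 mm from any other tube, centre to centre; four more red-capped tubes in the rack are stuck fast. Origin at the centre of its underside, x along the 247 mm side
- mixer: white vortex mixer fixed on the table, 180 (x) x 132 (y) mm; its front, with a dark sloping panel (12 degrees, highest at the back, about 40 to 52 mm above the table), faces -x. On the panel: at the right (-y) the green rocker, at the left a black speed knob (fixed). Behind the panel a round tower, 120 mm in diameter and 84 mm high, carries the spring-borne mixing head with the rubber cup. Origin at the centre of its underside
- rocker_on (a point): point on the right (-y) face of the green rocker, the one with the white bar (the left face has a ring), 11.5 mm from the rocker's pivot; the face is 24 x 18 mm and stands up while off. It moves with the rocker. Press it straight down here to switch on; the rocker stays where it is left and takes about 3 N
- rocker (a joint): angle of the rocker: 0 = off (right face up), 0.36 rad = fully on (right face pressed down, parallel to the panel); its pivot runs along the mixer's x
- cup_floor (a point): centre of the inner floor of the black rubber cup on the mixing head; its mouth lies 17 mm above this floor and is 34 mm wide inside, narrowing to 22 mm at the floor, so that the tube's foot stands on the floor. It moves down with the head
- mix_head (a joint): how far the mixing head is pressed down: 0 = up, 0.010 m = at the bottom. A spring pushes up with 2 N at the start of travel and 12 N at the bottom (1 N per mm); the mixer runs from 0.003 to 0.008

How it is judged:
By the outcome, as a careful person would: the job done as asked, in the order asked, and still so for the second after the job is handed in, while the arm keeps its last pose, push and grip.
It also fails if it takes over 58 s, if anything falls off the work surface, if the arm or the gripper's body presses on something with over 40 N, if the wrist force passes 120 N, or if a joint passes its speed limit or range.

## Robot

A 6-joint arm with a two-finger parallel gripper is mounted at the origin on a cart in front of the work surface, level with it; the furniture and walls round the work are solid. World frame = base frame: x ahead of the robot, y to its left, z up, the work surface at z = 0. Lengths are in m, angles in degrees, forces in N, time in s.
With the tool pointing down it reaches from about 0.25 to 0.725 m from the base axis. Payload 9.7 kg.
Tool frame: the origin (TCP) lies at the centre of the arm's flange, where the gripper is bolted on; the fingertips stand 173 mm ahead of it and the grasp point (between the pads) lies 155 mm ahead of it; z points along the fingers, y is the line along which they close (so a half turn about z gives the same grasp; the last joint's range is limited). The gripper opens to 85 mm and grips with 20 to 120 N. Pads are 22 mm wide; open, the fingers measure 114 mm over their backs; the gripper's body (76 mm by 85 mm) begins 54 mm behind the grasp point. The pads swing forward as they close: fully open they stand 13 mm farther back than shut.
Start: joints at [-63.598, 4.979, 10.078, 95.1, 0, 90], TCP at [0.245, -0.493, 0.405] pointing down, gripper open.
Joint ranges: [-179.16, 179.16], [-48.56, 103.87], [-65.8, 70.77], [-126.05, 130.52], [-82.76, 87.17], [-180, 180]. Speed limits (degrees/s): [127.2, 127.2, 147.25, 180, 180, 180].

## Interface

Orientations are given as [roll, pitch, yaw] about the fixed x, y, z axes, in that order (R = Rz(yaw) Ry(pitch) Rx(roll)).
In Python, from workcell import monitor, camera, get_calibration, bot gives the robot as it stands.
- The arm moves only by the tool carry_out, never from a script. Its argument "targets" is text: rows parted by semicolons, each of 7 numbers parted by spaces: the shift along the tool's x, y, z in units of 0.04 m (1.0 is 0.04 m), then the turn, a rotation vector about the tool's x, y, z in units of 0.1 rad (1.0 is 0.1 rad), then the opening, from -1 (shut) to 1 (fully open), so that 0 is half open. A call has exactly 8 rows; each row shifts and turns the commanded pose from where the row before left it, along the tool's axes as they then stand; what a row does not reach is not made up. A row lasts 1/12 s, in which the tool goes at most 41.7 mm and 7.16 degrees, less where a joint would pass 70% of its speed; a pose out of reach is approached as far as the arm can. A call with a number of a shift or a turn outside -1 to 1 is refused whole. A call with a gripper value outside its range is refused whole. The fingers move at their own pace and stop on an object; "newtons" is the grip in N (left out, the last holds). Time passes only in rows, so rows that do not move let the fingers close, or fill a call up. It gives the time, the measured TCP pose, the force, the opening and the grip force at its end, in the units of the state.
- monitor.get_obs(): the state, without advancing time (a new reading comes with each control period).
- camera(name): name is "side" or "top" or "wrist"; returns the picture (480x640x3 uint8, red, green, blue); there is no depth.
- get_calibration(name): a dict with "fx", "fy", "cx", "cy" (pixels), "view" (4x4, takes a point from world to camera coordinates). Camera axes: x right, y down, z forward; pixel columns grow to the right and rows downward; lengths in m; the calibration is good to about 2 mm. A picture is of the moment at which its call begins: read the wrist's pose just before it. get_calibration takes no time and is no camera call; for the wrist camera it gives the pose at the moment of the call.
- bot.job_done(): hands the job in; it is judged then, once.
The state is a dict: "time": time; "q": joint angles; "qd": joint speeds; "joint_efforts": joint torques, N m; "ee_pos": TCP position; "tcp_rot": TCP orientation; "wrist_force": force on the tool from outside, world axes, zero at the start; "torque": the same for the moment, N m; "opening": finger opening in m; "grasp_force": force on a finger pad.
Only numpy, scipy, OpenCV 4.12 (cv2) and the standard library are available. Lean on these libraries where they do the work, as an engineer would, in place of code of your own. Each camera call takes 0.05 s, during which the arm holds its last target. There are 200 camera calls.

## Working session

There is one attempt and no reset: what is moved stays moved. The work goes in short steps, Python scripts to look and compute and a tool call to move; the robot and the scene stay as the last step left them, time stands still between calls to the robot, and variables do not carry over. Pictures are saved under pics/ and viewed, at most 11 in all, crops included, and the job is handed in when it is done.

Besides the shell and the picture viewer there is one more tool, called as name(argument=value, ...) on one line, values as JSON. carry_out: Moves the arm, as the interface text tells. Shifts and turns lie within -1 to 1; 1 stands for 0.04 m of shift or 0.1 rad of turn. Its arguments: {"type":"object","properties":{"targets":{"type":"string"},"newtons":{"type":"number"}},"required":["targets"]}

```bash
mkdir -p pics
python3 - <<'E'
from workcell import monitor, camera, get_calibration, bot
import cv2,numpy as np
o=monitor.get_obs();print(o)
for n in("top","side"):
    c=get_calibration(n);print(n,c)
    cv2.imwrite(f"pics/{n}0.png",camera(n)[:,:,::-1])
E
```

```text
{'time': 0.0, 'q': array([-6.35976063e+01,  5.01094843e+00,  1.00351671e+01,  9.51001013e+01,
        1.30442498e-04,  8.99992303e+01]), 'qd': array([ 0.11412507,  0.03479844, -0.04517678, -0.00856806,  0.02548436,
        0.04245297]), 'joint_efforts': array([-4.18761711e-04, -5.20389032e+01,  4.64800715e+01,  1.64864247e-02,
       -8.06374555e-05, -7.13425948e-06]), 'ee_pos': array([ 0.24457029, -0.49263142,  0.40399076]), 'tcp_rot': array([-1.79924117e+02, -1.31461789e-04,  2.64031632e+01]), 'wrist_force': array([-0.21007912, -0.61645834, -0.27288408]), 'torque': array([-0.03630621,  0.00981586,  0.01251573]), 'grasp_force': 0.0, 'opening': 0.08574687519929093}
top {'fx': 484.4607584129992, 'fy': 484.4607584129992, 'cx': 327.12999356168604, 'cy': 238.01139998320343, 'view': array([[ 1.76838793e-03, -9.99998400e-01, -2.71087742e-04,
         1.10992341e-01],
       [-9.88555501e-01, -1.70725931e-03, -1.50847958e-01,
         5.46714922e-01],
       [ 1.50847254e-01,  5.34742986e-04, -9.88556938e-01,
         1.08900146e+00],
       [ 0.00000000e+00,  0.00000000e+00,  0.00000000e+00,
         1.00000000e+00]])}
side {'fx': 595.2882791177317, 'fy': 595.2882791177317, 'cx': 313.36768391341695, 'cy': 235.22934989076822, 'view': array([[ 0.98861603, -0.15038491, -0.00476662, -0.50099379],
       [-0.13550135, -0.8761077 , -0.46268204,  0.17983366],
       [ 0.06540432,  0.45806077, -0.88651148,  1.10765326],
       [ 0.        ,  0.        ,  0.        ,  1.        ]])}
```

View pics/top0.png

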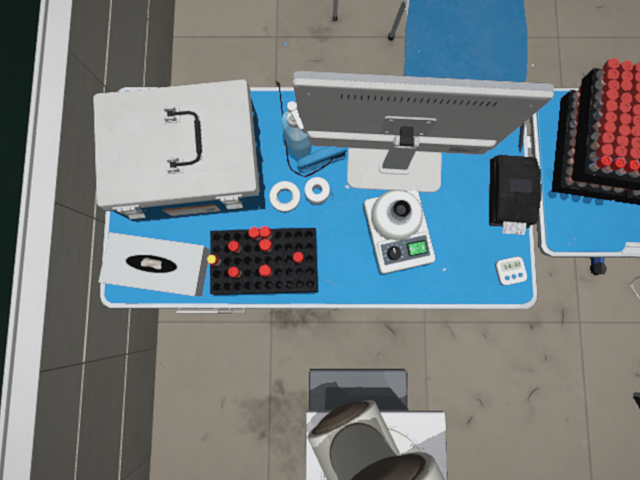

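View pics/side0.png

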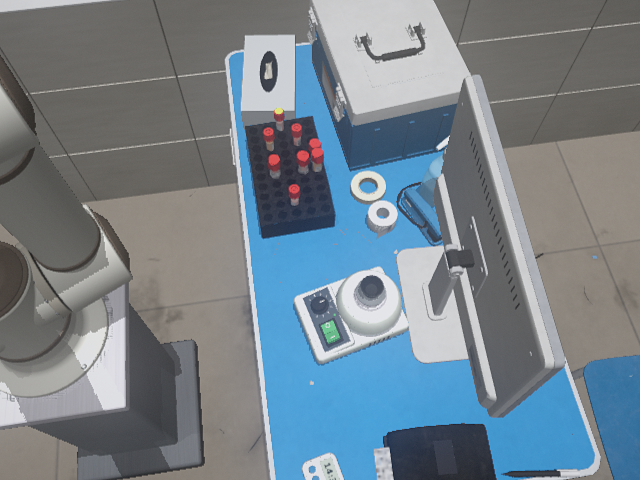

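The top view shows the yellow-dot tube at about (211,259), beside the tissue box; the mixer's rocker is at (417,248) and the cup at (402,209). The side view has the dot at (279,113), the rocker at (330,331) and the cup at (371,288).

```bash
cat > h.py <<'E'
import cv2,numpy as np
from workcell import monitor, camera, get_calibration, bot
def ray(c,u,v):
    V=c['view'];R=V[:3,:3];t=V[:3,3]
    d=R.T@np.array([(u-c['cx'])/c['fx'],(v-c['cy'])/c['fy'],1]);return -R.T@t,d
def onz(c,u,v,z):
    o,d=ray(c,u,v);return o+d*(z-o[2])/d[2]
def tri(*r):
    A=0;b=0
    for o,d in r:
        d=d/np.linalg.norm(d);P=np.eye(3)-np.outer(d,d);A=A+P;b=b+P@o
    return np.linalg.solve(A,b)
def blobs(im,lo,hi,amin=4):
    m=cv2.inRange(cv2.cvtColor(im,cv2.COLOR_BGR2HSV),np.array(lo),np.array(hi))
    n,_,s,c=cv2.connectedComponentsWithStats(m)
    return [(c[i].round(1),s[i]) for i in range(1,n) if s[i][4]>=amin]
E
python3 - <<'E'
from h import *
T=cv2.imread('pics/top0.png');S=cv2.imread('pics/side0.png')
cols=dict(yellow=((20,120,120),(34,255,255)),green=((45,120,60),(80,255,255)),red=((0,150,120),(8,255,255)))
for k,(lo,hi) in cols.items():
    for n,im in(('top',T),('side',S)):
        for c,s in blobs(im,lo,hi,8):
            if 190<c[0]<440: 
                z={'yellow':.106,'green':.05,'red':.1}[k]
                print(k,n,c,s.tolist(),onz(get_calibration(n),*c,z).round(3))
a=cv2.resize(T[180:280,350:450],(400,400),interpolation=cv2.INTER_CUBIC)
b=cv2.resize(S[255:375,285:420],None,fx=3.33,fy=3.33,interpolation=cv2.INTER_CUBIC)[:400,:400]
cv2.imwrite('pics/c1.png',np.hstack([a,b]))
a=cv2.resize(T[215:305,190:330],None,fx=2.8,fy=2.8,interpolation=cv2.INTER_CUBIC)
b=cv2.resize(S[90:240,235:345],None,fx=3.5,fy=3.5,interpolation=cv2.INTER_CUBIC)
o=np.zeros((530,800,3),np.uint8);o[:a.shape[0],:a.shape[1]]=a;o[:b.shape[0],405:405+b.shape[1]]=b[:, :395]
cv2.imwrite('pics/c2.png',o)
E
```

```text
yellow top [211.1 258.6] [207, 255, 9, 8, 57] [0.491 0.365 0.106]
green top [417.5 247.6] [408, 241, 19, 14, 151] [ 0.523 -0.097  0.05 ]
red top [259.2 232.2] [248, 227, 23, 11, 175] [0.55  0.262 0.1  ]
red top [264.8 244. ] [259, 239, 13, 11, 113] [0.524 0.249 0.1  ]
red top [232.9 245.4] [228, 241, 11, 10, 86] [0.521 0.32  0.1  ]
red top [297.6 256.5] [293, 252, 10, 10, 85] [0.496 0.177 0.1  ]
red top [215.4 259. ] [214, 255, 3, 9, 9] [0.491 0.357 0.1  ]
red top [264.6 270. ] [259, 264, 12, 12, 112] [0.467 0.249 0.1  ]
red top [233.  271.4] [228, 267, 11, 10, 88] [0.463 0.318 0.1  ]
red side [273.6 158.9] [269, 155, 10, 10, 64] [0.467 0.251 0.1  ]
```

View pics/c1.png

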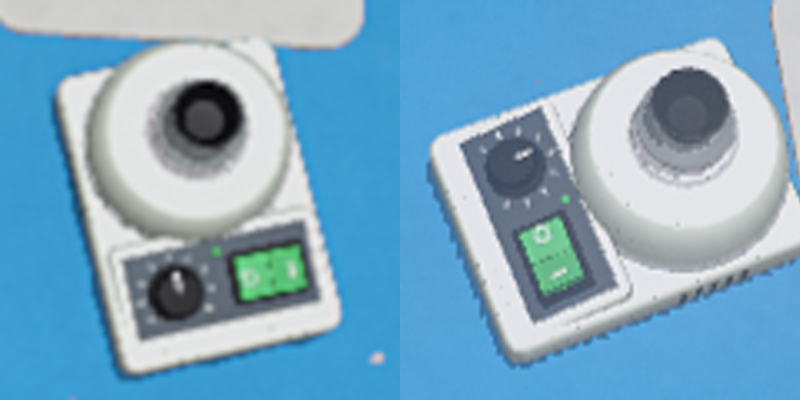

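View pics/c2.png

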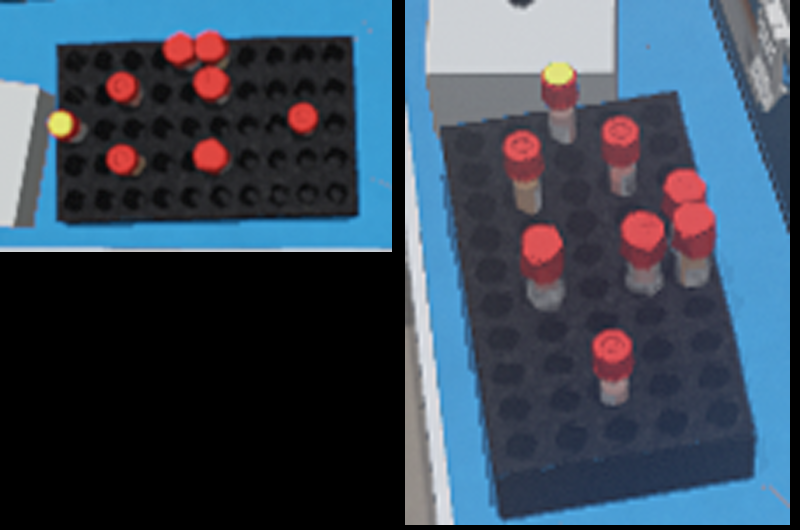

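The crops show the rocker's bar face at top (422.5,247) and side (331,336.7), the cup mouth at top (402,209) and side (372,284), and the sample in the leftmost rack column with no tube close by. The tissue box stands next to it.

Run:
```python
from h import *
ct,cs=get_calibration('top'),get_calibration('side')
S=cv2.imread('pics/side0.png');T=cv2.imread('pics/top0.png')
print([(c,s.tolist()) for c,s in blobs(S,(20,100,100),(36,255,255),5)][:6],[(c,s.tolist()) for c,s in blobs(S,(45,80,60),(80,255,255),20)][:6])
P=dict(yellow=((211.1,258.6),(279.3,111.2)),rocker_on=((422.5,247),(331,336.7)),rock_c=((417.5,247.6),(330,330)),cup=((402.2,208.8),(371.8,284)),
 boxcornR=((197,296),(243,110)),boxcornB=((204,245),(294,110)),monBL=((297,125),(440,180)),monBR=((537,140),(492,413)))
for k,(a,b) in P.items():
    r1,r2=ray(ct,*a),ray(cs,*b);p=tri(r1,r2)
    print(k,p.round(4),'r',np.hypot(*p[:2]).round(3), 'gap',abs(np.dot(p-r1[0],np.cross(r1[1],r2[1])/np.linalg.norm(np.cross(r1[1],r2[1])))).round(4))
c=get_calibration('wrist');print(c['fx'],c['view'].round(3).tolist())
```

```text
[(array([278.4, 110.5]), [275, 108, 8, 6, 40])] [(array([330.5, 331.9]), [321, 320, 19, 24, 235])]
yellow [0.492  0.3672 0.0987] r 0.614 gap 0.0005
rocker_on [ 0.5229 -0.1074  0.055 ] r 0.534 gap 0.001
rock_c [ 0.5222 -0.0956  0.0561] r 0.531 gap 0.0001
cup [ 0.5986 -0.0507  0.13  ] r 0.601 gap 0.0012
boxcornR [0.4145 0.4017 0.0743] r 0.577 gap 0.004
boxcornB [0.5256 0.3921 0.0666] r 0.656 gap 0.0005
monBL [0.8033 0.1827 0.0576] r 0.824 gap 0.0124
monBR [ 0.7093 -0.3033  0.2396] r 0.771 gap 0.0039
337.06650926757754 [[0.445, -0.896, -0.001, -0.55], [-0.862, -0.428, 0.272, -0.034], [-0.244, -0.12, -0.962, 0.379], [0.0, 0.0, 0.0, 1.0]]
```

```bash
cat >> h.py <<'E'
from scipy.spatial.transform import Rotation as Ro
def plan(p,yaw,n=8,roll=180,pitch=0):
    "per-row shift/turn in move units from the present pose; rows turn by equal parts"
    o=monitor.get_obs();R=Ro.from_euler('xyz',o['tcp_rot'],degrees=True);p0=o['ee_pos']
    G=Ro.from_euler('xyz',[roll,pitch,yaw],degrees=True);w=(R.inv()*G).as_rotvec()
    d=(np.array(p)-p0)/n
    print('pos',p0.round(4),'rot',o['tcp_rot'].round(2),'t',round(o['time'],2),'q',o['q'].round(0))
    for i in range(n):
        r=R*Ro.from_rotvec(w*i/n); print((r.inv().apply(d)/.04).round(2).tolist(),(w/n/.1).round(2).tolist())
E
python3 -c "
from h import *
plan([.50,-.105,.36],103,14)"
```

```text
pos [ 0.2446 -0.4926  0.4041] rot [-179.93    0.     26.4 ] t 0.1 q [-64.   5.  10.  95.  -0.  90.]
[0.72, -0.42, 0.08] [-0.0, -0.0, -0.95]
[0.75, -0.35, 0.08] [-0.0, -0.0, -0.95]
[0.78, -0.27, 0.08] [-0.0, -0.0, -0.95]
[0.81, -0.2, 0.08] [-0.0, -0.0, -0.95]
[0.82, -0.12, 0.08] [-0.0, -0.0, -0.95]
[0.83, -0.04, 0.08] [-0.0, -0.0, -0.95]
[0.83, 0.04, 0.08] [-0.0, -0.0, -0.95]
[0.82, 0.12, 0.08] [-0.0, -0.0, -0.95]
[0.81, 0.19, 0.08] [-0.0, -0.0, -0.95]
[0.78, 0.27, 0.08] [-0.0, -0.0, -0.95]
[0.75, 0.34, 0.08] [-0.0, -0.0, -0.95]
[0.72, 0.41, 0.08] [-0.0, -0.0, -0.95]
[0.68, 0.48, 0.08] [-0.0, -0.0, -0.95]
[0.63, 0.54, 0.08] [-0.0, -0.0, -0.95]
```

carry_out(targets="0.72 -0.42 0.08 0 0 -0.95 -1; 0.75 -0.35 0.08 0 0 -0.95 -1; 0.78 -0.27 0.08 0 0 -0.95 -1; 0.81 -0.2 0.08 0 0 -0.95 -1; 0.82 -0.12 0.08 0 0 -0.95 -1; 0.83 -0.04 0.08 0 0 -0.95 -1; 0.83 0.04 0.08 0 0 -0.95 -1; 0.82 0.12 0.08 0 0 -0.95 -1", newtons=60)

```text
time: 0.77
ee_pos: [0.3917, -0.2697, 0.3787]
tcp_rot: [-180.0, -0.0, 70.2]
wrist_force: [0.6, -1.1, 0.9]
opening: -0.0001
grasp_force: 0.0
```

carry_out(targets="0.81 0.19 0.08 0 0 -0.95 -1; 0.78 0.27 0.08 0 0 -0.95 -1; 0.75 0.34 0.08 0 0 -0.95 -1; 0.72 0.41 0.08 0 0 -0.95 -1; 0.68 0.48 0.08 0 0 -0.95 -1; 0.63 0.54 0.08 0 0 -0.95 -1; 0 0 0 0 0 0 -1; 0 0 0 0 0 0 -1")

```text
time: 1.43
ee_pos: [0.5015, -0.1039, 0.359]
tcp_rot: [-179.9, -0.0, 102.8]
wrist_force: [0.4, 0.4, -0.5]
opening: 0.0005
grasp_force: 0.0
```

```bash
python3 -c "
from h import *
plan([.515,-.11,.32],103,4)
c=get_calibration('wrist');im=camera('wrist')[:,:,::-1].copy();cv2.imwrite('pics/w1.png',im)
for b,s in blobs(im,(45,80,60),(80,255,255),20): print(b,s.tolist(),onz(c,*b,.053).round(4))
print(monitor.get_obs()['opening'])
"
```

```text
pos [ 0.5015 -0.1039  0.359 ] rot [-1.7991e+02 -4.0000e-02  1.0277e+02] t 1.43 q [-12.  -1.  -1.  90.  -0.  66.]
[-0.06, 0.07, 0.24] [-0.0, -0.0, -0.01]
[-0.06, 0.07, 0.24] [-0.0, -0.0, -0.01]
[-0.06, 0.07, 0.24] [-0.0, -0.0, -0.01]
[-0.06, 0.07, 0.24] [-0.0, -0.0, -0.01]
[368.  193.9] [365, 191, 7, 7, 39] [ 0.5368 -0.0652  0.053 ]
[344.8 227.6] [329, 204, 32, 47, 1197] [ 0.5252 -0.0969  0.053 ]
[344.7 212. ] [342, 210, 6, 5, 24] [ 0.5219 -0.084   0.053 ]
9.192596529926223e-05
```

View pics/w1.png

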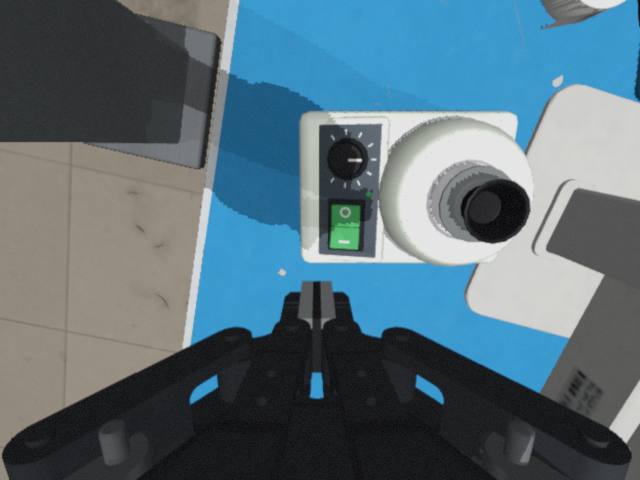

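The wrist view is aligned with the mixer: rocker at (345,227), its bar at (344,241), cup mouth about (495,211), and narrow fingertips at (317,283).

```bash
python3 -c "
from h import *
cw,ct,cs=[get_calibration(n) for n in('wrist','top','side')]
for k,u in dict(piv=(345,226),bar=(344,241),edge=(344,250),knob=(347,158)).items(): print(k,onz(cw,*u,.05).round(4),onz(cw,*u,.056).round(4))
print('cup3',tri(ray(cw,495,211),ray(ct,402.2,208.8),ray(cs,371.8,284)).round(4))
print('cup2',tri(ray(cw,495,211),ray(ct,402.2,208.8)).round(4),'floor',onz(cw,485,207,.111).round(4))
print('bar3',tri(ray(cw,344,241),ray(ct,422.5,247),ray(cs,331,336.7)).round(4))
print('base corners',[onz(cw,*u,.03).round(4).tolist() for u in((301,112),(301,262))])
p=np.array([.5235,-.1085,.22]);plan(p,103.5,6)
"
```

```text
piv [ 0.5252 -0.0973  0.05  ] [ 0.5244 -0.096   0.056 ]
bar [ 0.5276 -0.1103  0.05  ] [ 0.5267 -0.1088  0.056 ]
edge [ 0.5295 -0.1182  0.05  ] [ 0.5286 -0.1165  0.056 ]
knob [ 0.5132 -0.0423  0.05  ] [ 0.5126 -0.0422  0.056 ]
cup3 [ 0.5985 -0.051   0.1313]
cup2 [ 0.5964 -0.0505  0.1355] floor [ 0.6031 -0.0518  0.111 ]
bar3 [ 0.524  -0.1078  0.0572]
base corners [[0.4686, -0.0149, 0.03], [0.496, -0.1443, 0.03]]
pos [ 0.501  -0.1048  0.3594] rot [-1.7993e+02 -2.0000e-02  1.0264e+02] t 1.48 q [-12.  -1.  -1.  90.  -0.  66.]
[-0.04, 0.09, 0.58] [-0.0, -0.0, -0.02]
[-0.04, 0.09, 0.58] [-0.0, -0.0, -0.02]
[-0.04, 0.09, 0.58] [-0.0, -0.0, -0.02]
[-0.04, 0.09, 0.58] [-0.0, -0.0, -0.02]
[-0.04, 0.09, 0.58] [-0.0, -0.0, -0.02]
[-0.04, 0.09, 0.58] [-0.0, -0.0, -0.02]
```

carry_out(targets="-0.05 0.11 0.58 0 0 0 -1; -0.05 0.11 0.58 0 0 0 -1; -0.05 0.11 0.58 0 0 0 -1; -0.05 0.11 0.58 0 0 0 -1; -0.05 0.11 0.5 0 0 0 -1; 0 0 0 0 0 0 -1; 0 0 0 0 0 0 -1; 0 0 0 0 0 0 -1")

```text
time: 2.15
ee_pos: [0.5244, -0.1109, 0.2485]
tcp_rot: [179.9, 0.0, 102.5]
wrist_force: [-0.8, 0.2, -0.0]
opening: 0.0001
grasp_force: 0.0
```

```bash
python3 -c "
from h import *
plan([.526,-.110,.236],102.6,4)
cv2.imwrite('pics/w2.png',camera('wrist')[:,:,::-1])
"
```

```text
pos [ 0.5244 -0.1109  0.2485] rot [1.7994e+02 3.0000e-02 1.0252e+02] t 2.15 q [-12.   3.  -9.  78.  -0.  66.]
[0.0, 0.01, 0.08] [0.0, 0.0, -0.0]
[0.0, 0.01, 0.08] [0.0, 0.0, -0.0]
[0.0, 0.01, 0.08] [0.0, 0.0, -0.0]
[0.0, 0.01, 0.08] [0.0, 0.0, -0.0]
```

View pics/w2.png

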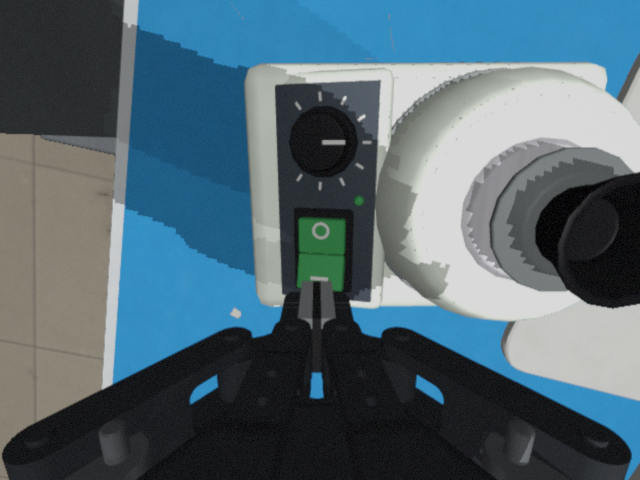

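The closed tips (317,285) line up with the bar face (319,278), so I'll descend onto it.

carry_out(targets="0 0.03 0.06 0 0 0 -1; 0 0.02 0.06 0 0 0 -1; 0 0 0.06 0 0 0 -1; 0 0 0.06 0 0 0 -1; 0 0 0.06 0 0 0 -1; 0 0 0.05 0 0 0 -1; 0 0 0.05 0 0 0 -1; 0 0 0.03 0 0 0 -1")

```text
time: 2.87
ee_pos: [0.5267, -0.1099, 0.23]
tcp_rot: [180.0, 0.0, 102.6]
wrist_force: [2.3, -1.3, 3.1]
opening: -0.0001
grasp_force: 1.2
```

carry_out(targets="0 0 0.03 0 0 0 -1; 0 0 0.03 0 0 0 -1; 0 0 0.03 0 0 0 -1; 0 0 0.03 0 0 0 -1; 0 0 0 0 0 0 -1; 0 0 0 0 0 0 -1; 0 0 0 0 0 0 -1; 0 0 0 0 0 0 -1")

```text
time: 3.53
ee_pos: [0.5267, -0.1098, 0.2274]
tcp_rot: [179.9, 0.1, 102.6]
wrist_force: [-3.7, -0.3, 19.8]
opening: -0.0001
grasp_force: 9.6
```

carry_out(targets="0 0 -0.1 0 0 0 -1; 0 0 -0.2 0 0 0 -1; 0 0 -0.4 0 0 0 -1; 0 0 -0.7 0 0 0 -1; 0 0 -0.9 0 0 0 -1; 0 0 -0.6 0 0 0 -1; 0 0 0 0 0 0 -1; 0 0 0 0 0 0 -1")

```text
time: 4.2
ee_pos: [0.5267, -0.1098, 0.3424]
tcp_rot: [179.9, 0.0, 102.6]
wrist_force: [0.3, 1.0, -0.7]
opening: -0.0001
grasp_force: 0.0
```

```bash
python3 -c "
from h import *
w=camera('wrist')[:,:,::-1].copy();cv2.imwrite('pics/w3.png',w);s=camera('side')[:,:,::-1].copy();cv2.imwrite('pics/s3.png',s)
a=cv2.imread('pics/w1.png')
f=lambda i:cv2.resize(i,(400,400),interpolation=cv2.INTER_CUBIC)
cv2.imwrite('pics/c3.png',np.hstack([f(a[180:270,300:390]),f(w[180:310,270:400])]))
plan([.492,.367,.30],90,13)
"
```

```text
pos [ 0.5264 -0.1098  0.34  ] rot [-1.7991e+02 -4.0000e-02  1.0261e+02] t 4.3 q [-12.   3.   0.  88.   0.  66.]
[0.91, 0.14, 0.08] [-0.0, -0.0, 0.17]
[0.91, 0.12, 0.08] [-0.0, -0.0, 0.17]
[0.91, 0.1, 0.08] [-0.0, -0.0, 0.17]
[0.91, 0.09, 0.08] [-0.0, -0.0, 0.17]
[0.92, 0.07, 0.08] [-0.0, -0.0, 0.17]
[0.92, 0.06, 0.08] [-0.0, -0.0, 0.17]
[0.92, 0.04, 0.08] [-0.0, -0.0, 0.17]
[0.92, 0.03, 0.08] [-0.0, -0.0, 0.17]
[0.92, 0.01, 0.08] [-0.0, -0.0, 0.17]
[0.92, -0.0, 0.08] [-0.0, -0.0, 0.17]
[0.92, -0.02, 0.08] [-0.0, -0.0, 0.17]
[0.92, -0.03, 0.08] [-0.0, -0.0, 0.17]
[0.92, -0.05, 0.08] [-0.0, -0.0, 0.17]
```

View pics/c3.png

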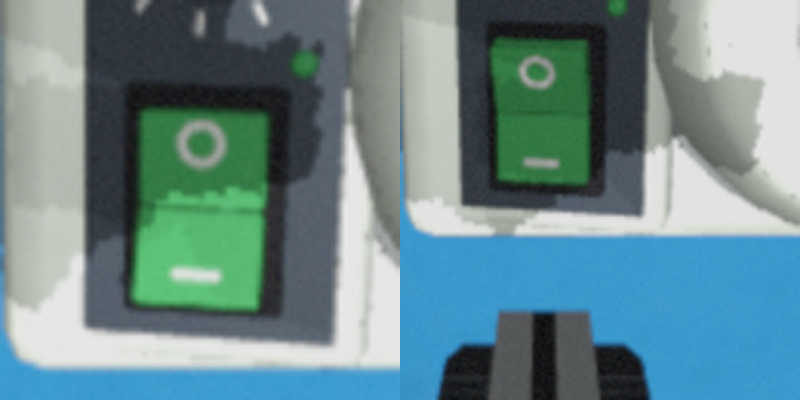

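The ring face is now the raised (wider) one, so the rocker has flipped on. Going to the tube.

carry_out(targets="0.9 0.14 0 0 0 0.17 1; 0.9 0.12 0 0 0 0.17 1; 0.9 0.1 0 0 0 0.17 1; 0.9 0.09 0 0 0 0.17 1; 0.9 0.07 0 0 0 0.17 1; 0.9 0.06 0 0 0 0.17 1; 0.9 0.04 0 0 0 0.17 1; 0.9 0.03 0 0 0 0.17 1")

```text
time: 4.97
ee_pos: [0.5053, 0.1805, 0.3395]
tcp_rot: [-179.9, 0.0, 94.8]
wrist_force: [0.2, -0.1, 0.1]
opening: 0.0854
grasp_force: 0.0
```

carry_out(targets="0.9 0.01 0 0 0 0.17 1; 0.9 0 0 0 0 0.17 1; 0.9 -0.02 0 0 0 0.17 1; 0.9 -0.03 0 0 0 0.17 1; 0.5 -0.05 0 0 0 0.17 1; 0 0 0 0 0 0 1; 0 0 0 0 0 0 1; 0 0 0 0 0 0 1")

```text
time: 5.63
ee_pos: [0.4936, 0.3421, 0.3398]
tcp_rot: [-179.9, 0.1, 90.0]
wrist_force: [-0.2, -0.7, -0.1]
opening: 0.0855
grasp_force: 0.0
```

```bash
python3 -c "
from h import *
plan([.492,.367,.30],90,1)
c=get_calibration('wrist');w=camera('wrist')[:,:,::-1].copy();cv2.imwrite('pics/w4.png',w)
for b,s in blobs(w,(20,100,100),(36,255,255),20): print(b,s.tolist(),onz(c,*b,.106).round(4),tri(ray(c,*b),ray(get_calibration('top'),211.1,258.6),ray(get_calibration('side'),278.4,110.5)).round(4))
"
```

```text
pos [0.4936 0.3421 0.3398] rot [-1.799e+02  9.000e-02  8.996e+01] t 5.63 q [ 35.  11.  10.  89.  -0. 125.]
[0.62, -0.04, 0.99] [-0.02, 0.02, -0.01]
[313.5 220.9] [300, 208, 28, 27, 578] [0.4927 0.3653 0.106 ] [0.4914 0.3653 0.104 ]
```

View pics/w4.png

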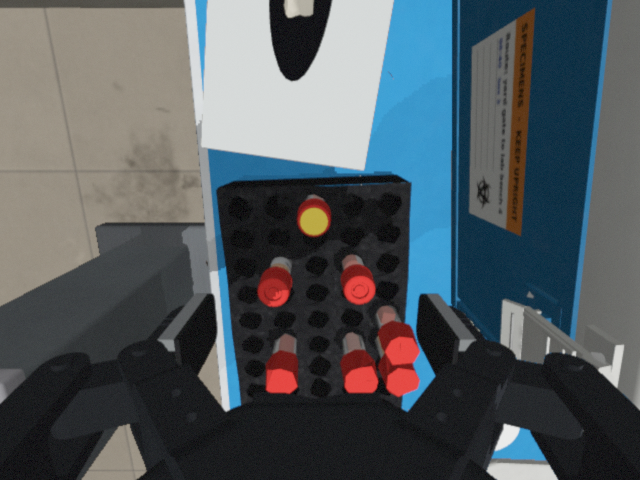

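The wrist view shows the yellow dot at (313.5,221), with a wide gap to the neighbouring caps and the tissue box. All views agree on (0.492, 0.366, 0.105).

carry_out(targets="0.2 -0.02 0.2 0 0 0 1; 0.2 -0.02 0.3 0 0 0 1; 0.2 0 0.4 0 0 0 1; 0 0 0.4 0 0 0 1; 0 0 0.4 0 0 0 1; 0 0 0.4 0 0 0 1; 0 0 0.22 0 0 0 1; 0 0 0 0 0 0 1")

```text
time: 6.35
ee_pos: [0.4916, 0.3661, 0.2451]
tcp_rot: [-179.8, 0.1, 89.9]
wrist_force: [-0.6, -0.5, -0.4]
opening: 0.0854
grasp_force: 0.0
```

carry_out(targets="0 0 0 0 0 0 -1; 0 0 0 0 0 0 -1; 0 0 0 0 0 0 -1; 0 0 0 0 0 0 -1; 0 0 0 0 0 0 -1; 0 0 0 0 0 0 -1; 0 0 0 0 0 0 -1; 0 0 0 0 0 0 -1", newtons=60)

```text
time: 7.02
ee_pos: [0.4923, 0.3666, 0.2491]
tcp_rot: [179.9, -0.0, 89.9]
wrist_force: [-1.1, 0.0, 5.2]
opening: 0.021
grasp_force: 58.5
```

carry_out(targets="0 0 -0.2 0 0 0 -1; 0 0 -0.4 0 0 0 -1; 0 0 -0.6 0 0 0 -1; 0 0 -0.7 0 0 0 -1; 0 0 -0.7 0 0 0 -1; 0 0 -0.7 0 0 0 -1; 0 0 -0.5 0 0 0 -1; 0 0 -0.2 0 0 0 -1")

```text
time: 7.68
ee_pos: [0.4921, 0.3664, 0.4121]
tcp_rot: [179.8, -0.1, 89.9]
wrist_force: [0.4, 0.4, 0.1]
opening: 0.0207
grasp_force: 58.7
```

```bash
python3 -c "
from h import *
print(monitor.get_obs()['opening'],monitor.get_obs()['grasp_force'])
plan([.599,-.051,.41],90,14)
w=camera('side')[:,:,::-1].copy();cv2.imwrite('pics/s5.png',cv2.resize(w[40:240,200:440],None,fx=3,fy=3)[:600])
cv2.imwrite('pics/t5.png',camera('top')[:,:,::-1])
"
```

```text
0.02070061885753888 58.65369915962219
pos [0.4921 0.3664 0.4121] rot [ 1.798e+02 -1.400e-01  8.994e+01] t 7.68 q [ 37.  14.  21.  97.  -0. 127.]
[-0.75, 0.19, 0.0] [0.0, -0.0, -0.0]
[-0.75, 0.19, 0.0] [0.0, -0.0, -0.0]
[-0.75, 0.19, 0.0] [0.0, -0.0, -0.0]
[-0.75, 0.19, 0.0] [0.0, -0.0, -0.0]
[-0.75, 0.19, 0.0] [0.0, -0.0, -0.0]
[-0.75, 0.19, 0.0] [0.0, -0.0, -0.0]
[-0.75, 0.19, 0.0] [0.0, -0.0, -0.0]
[-0.75, 0.19, 0.0] [0.0, -0.0, -0.0]
[-0.75, 0.19, 0.0] [0.0, -0.0, -0.0]
[-0.75, 0.19, 0.0] [0.0, -0.0, -0.0]
[-0.75, 0.19, 0.0] [0.0, -0.0, -0.0]
[-0.75, 0.19, 0.0] [0.0, -0.0, -0.0]
[-0.75, 0.19, 0.0] [0.0, -0.0, -0.0]
[-0.75, 0.19, 0.0] [0.0, -0.0, -0.0]
```

View pics/s5.png

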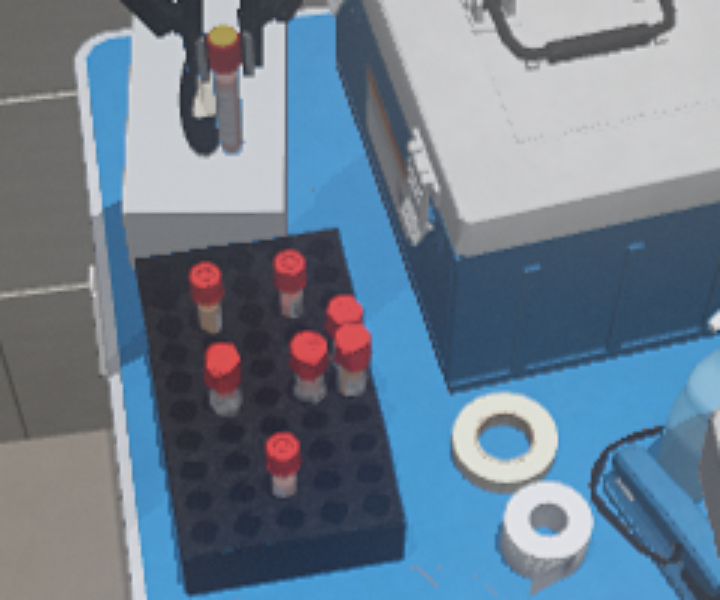

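The side view shows the tube gripped and lifted clear, foot at crop (232,150), and all seven other tubes still standing. I'll check clearance to the monitor before going in.

carry_out(targets="-0.4 0.1 0 0 0 0 -1; -0.75 0.19 0 0 0 0 -1; -0.75 0.19 0 0 0 0 -1; -0.75 0.19 0 0 0 0 -1; -0.75 0.19 0 0 0 0 -1; -0.75 0.19 0 0 0 0 -1; -0.75 0.19 0 0 0 0 -1; -0.75 0.19 0 0 0 0 -1")

```text
time: 8.45
ee_pos: [0.5492, 0.1389, 0.4061]
tcp_rot: [-179.8, 0.0, 89.9]
wrist_force: [0.4, 0.3, -0.4]
opening: 0.0203
grasp_force: 58.7
```

```bash
python3 -c "
from h import *
ct,cs=get_calibration('top'),get_calibration('side')
for a,b in [((295,72),(475,76)),((552,88),(566,345)),((295,124),(442,182)),((538,140),(490,414))]: print(tri(ray(ct,*a),ray(cs,*b)).round(3))
plan([.599,-.051,.405],90,8)
# tilt check of the tube at last picture: project vertical tube
for n,c in(('side',cs),):
  for z in (.412-.142,.412-.242):
    q=c['view'][:3,:3]@[.4921,.3664,z]+c['view'][:3,3];print(n,c['fx']*q[0]/q[2]+c['cx'],c['fy']*q[1]/q[2]+c['cy'])
"
```

```text
[0.786 0.168 0.368]
[ 0.756 -0.266  0.394]
[0.813 0.189 0.039]
[ 0.707 -0.304  0.242]
pos [0.5492 0.1389 0.4061] rot [-1.7985e+02  4.0000e-02  8.9950e+01] t 8.45 q [ 14.   7.  13.  96.  -0. 104.]
[-0.59, 0.16, 0.0] [-0.0, 0.0, -0.0]
[-0.59, 0.16, 0.0] [-0.0, 0.0, -0.0]
[-0.59, 0.16, 0.0] [-0.0, 0.0, -0.0]
[-0.59, 0.16, 0.0] [-0.0, 0.0, -0.0]
[-0.59, 0.16, 0.0] [-0.0, 0.0, -0.0]
[-0.59, 0.16, 0.0] [-0.0, 0.0, -0.0]
[-0.59, 0.16, 0.0] [-0.0, 0.0, -0.0]
[-0.59, 0.16, 0.0] [-0.0, 0.0, -0.0]
side 273.86962652745143 49.79887341352023
side 277.14137538419425 87.81345054117736
```

carry_out(targets="-0.59 0.16 0 0 0 0 -1; -0.59 0.16 0 0 0 0 -1; -0.59 0.16 0 0 0 0 -1; -0.59 0.16 0 0 0 0 -1; -0.59 0.16 0 0 0 0 -1; -0.59 0.16 0 0 0 0 -1; -0.59 0.16 0 0 0 0 -1; -0.59 0.16 0 0 0 0 -1")

```text
time: 9.12
ee_pos: [0.6003, -0.0497, 0.406]
tcp_rot: [-179.8, -0.0, 89.9]
wrist_force: [-0.5, 0.7, 0.2]
opening: 0.0207
grasp_force: 58.7
```

```bash
python3 -c "
from h import *
plan([.599,-.051,.38],90,1)
s=camera('side')[:,:,::-1].copy();w=camera('wrist')[:,:,::-1].copy();cv2.imwrite('pics/s6f.png',s);cv2.imwrite('pics/w6f.png',w)
o=np.zeros((600,800,3),np.uint8);a=cv2.resize(s[180:340,300:430],None,fx=3,fy=3,interpolation=cv2.INTER_CUBIC);o[:480,:390]=a
b=cv2.resize(w[100:400,220:420],None,fx=2,fy=2);o[:600,400:800]=b
cv2.imwrite('pics/c6.png',o)"
```

```text
pos [ 0.6003 -0.0497  0.406 ] rot [-1.7983e+02 -1.0000e-02  8.9940e+01] t 9.12 q [-5. 13. 19. 96.  0. 85.]
[-0.03, -0.03, 0.65] [-0.03, -0.0, -0.01]
```

View pics/c6.png

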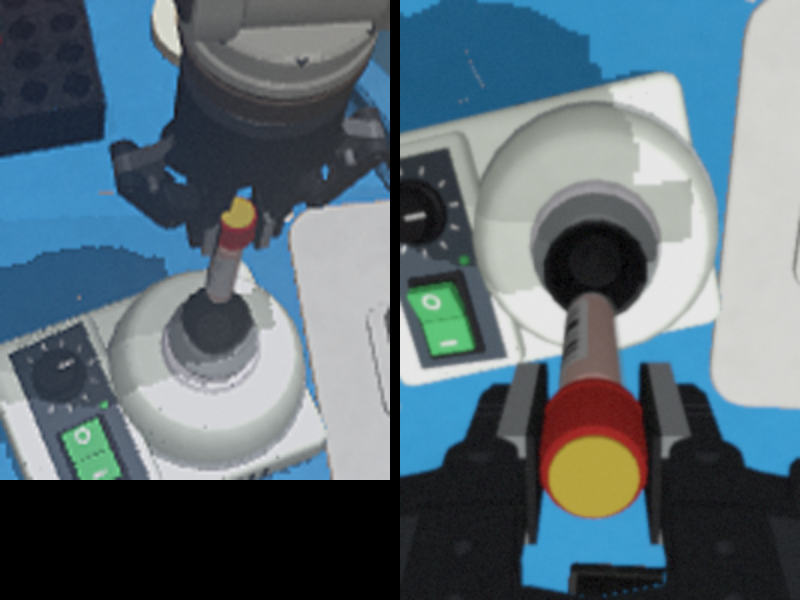

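The side view has the tube's foot at about (373,279), just above the cup. In the wrist view the cup mouth centre is at about (318,233) and the tube hangs straight.

```bash
python3 -c "
from h import *
cw,ct,cs=[get_calibration(n) for n in('wrist','top','side')]
P=lambda c,p:(lambda q:(np.array([c['fx']*q[0],c['fy']*q[1]])/q[2]+[c['cx'],c['cy']]).round(1))(c['view'][:3,:3]@p+c['view'][:3,3])
for z in(.406-.143,.406-.243): print(z,P(cs,[.6003,-.0497,z]),P(cw,[.6003,-.0497,z]))
rs=[ray(cw,318,233.5),ray(ct,402.2,208.8),ray(cs,371.8,284)]
print(tri(*rs).round(4),tri(rs[0],rs[1]).round(4),tri(rs[0],rs[2]).round(4),onz(cw,318,233.5,.131),onz(cw,317.5,230,.114))
"
```

```text
0.263 [379.3 248.8] [313.3 331.2]
0.16300000000000003 [373.6 275.7] [315.1 250.5]
[ 0.6005 -0.0495  0.1248] [ 0.6026 -0.0542  0.1041] [ 0.6016 -0.0482  0.1239] [ 0.60229183 -0.04653673  0.131     ] [ 0.60191686 -0.04811211  0.114     ]
```

carry_out(targets="0.02 0.01 0.13 0 0 0 -1; 0 0 0.13 0 0 0 -1; 0 0 0.13 0 0 0 -1; 0 0 0.13 0 0 0 -1; 0 0 0.13 0 0 0 -1; 0 0 0.13 0 0 0 -1; 0 0 0.12 0 0 0 -1; 0 0 0 0 0 0 -1")

```text
time: 9.88
ee_pos: [0.6004, -0.0474, 0.371]
tcp_rot: [-179.9, -0.0, 90.0]
wrist_force: [0.3, 0.4, 0.1]
opening: 0.0209
grasp_force: 58.7
```

carry_out(targets="0 0 0.03 0 0 0 -1; 0 0 0.03 0 0 0 -1; 0 0 0.03 0 0 0 -1; 0 0 0.03 0 0 0 -1; 0 0 0.03 0 0 0 -1; 0 0 0 0 0 0 -1; 0 0 0 0 0 0 -1; 0 0 0 0 0 0 -1")

```text
time: 10.55
ee_pos: [0.6006, -0.0476, 0.3663]
tcp_rot: [180.0, -0.0, 89.9]
wrist_force: [0.1, 0.3, -0.2]
opening: 0.0206
grasp_force: 58.7
```

carry_out(targets="-0.04 0 0.03 0 0 0 -1; 0 0 0.03 0 0 0 -1; 0 0 0.03 0 0 0 -1; 0 0 0.03 0 0 0 -1; 0 0 0.03 0 0 0 -1; 0 0 0 0 0 0 -1; 0 0 0 0 0 0 -1; 0 0 0 0 0 0 -1")

```text
time: 11.22
ee_pos: [0.6006, -0.0492, 0.3603]
tcp_rot: [180.0, -0.0, 89.9]
wrist_force: [-0.3, -0.5, 0.4]
opening: 0.021
grasp_force: 58.7
```

carry_out(targets="0 0 0.02 0 0 0 -1; 0 0 0.02 0 0 0 -1; 0 0 0.02 0 0 0 -1; 0 0 0 0 0 0 -1; 0 0 0 0 0 0 -1; 0 0 0 0 0 0 -1; 0 0 0 0 0 0 -1; 0 0 0 0 0 0 -1")

```text
time: 11.88
ee_pos: [0.6006, -0.0492, 0.3579]
tcp_rot: [180.0, -0.0, 89.9]
wrist_force: [-0.4, 0.8, 0.3]
opening: 0.0211
grasp_force: 58.7
```

carry_out(targets="0 0 0.02 0 0 0 -1; 0 0 0.02 0 0 0 -1; 0 0 0.02 0 0 0 -1; 0 0 0 0 0 0 -1; 0 0 0 0 0 0 -1; 0 0 0 0 0 0 -1; 0 0 0 0 0 0 -1; 0 0 0 0 0 0 -1")

```text
time: 12.55
ee_pos: [0.6006, -0.0492, 0.3555]
tcp_rot: [180.0, -0.0, 89.9]
wrist_force: [0.3, 0.4, 0.2]
opening: 0.0205
grasp_force: 58.7
```

carry_out(targets="0 0 0.02 0 0 0 -1; 0 0 0.02 0 0 0 -1; 0 0 0.01 0 0 0 -1; 0 0 0 0 0 0 -1; 0 0 0 0 0 0 -1; 0 0 0 0 0 0 -1; 0 0 0 0 0 0 -1; 0 0 0 0 0 0 -1")

```text
time: 13.22
ee_pos: [0.6006, -0.0492, 0.3536]
tcp_rot: [180.0, 0.0, 89.9]
wrist_force: [0.2, 0.3, 1.9]
opening: 0.0209
grasp_force: 58.7
```

carry_out(targets="0 0 0.02 0 0 0 -1; 0 0 0.02 0 0 0 -1; 0 0 0.01 0 0 0 -1; 0 0 0 0 0 0 -1; 0 0 0 0 0 0 -1; 0 0 0 0 0 0 -1; 0 0 0 0 0 0 -1; 0 0 0 0 0 0 -1")

```text
time: 13.88
ee_pos: [0.6006, -0.0492, 0.3516]
tcp_rot: [180.0, 0.0, 89.9]
wrist_force: [-0.7, -0.1, 2.5]
opening: 0.0207
grasp_force: 58.9
```

```bash
python3 -c "
from h import *
o=monitor.get_obs();print(o['wrist_force'],o['torque'],o['ee_pos'])
s=camera('side')[:,:,::-1].copy();w=camera('wrist')[:,:,::-1].copy()
o=np.zeros((600,800,3),np.uint8);a=cv2.resize(s[200:350,300:430],None,fx=3,fy=3,interpolation=cv2.INTER_CUBIC);o[:450,:390]=a
b=cv2.resize(w[100:400,220:420],None,fx=2,fy=2);o[:600,400:800]=b
cv2.imwrite('pics/c7.png',o)"
```

```text
[-0.66578419 -0.13074253  2.5154516 ] [-0.04881149  0.05549472 -0.00565686] [ 0.60058145 -0.04923121  0.35159676]
```

View pics/c7.png

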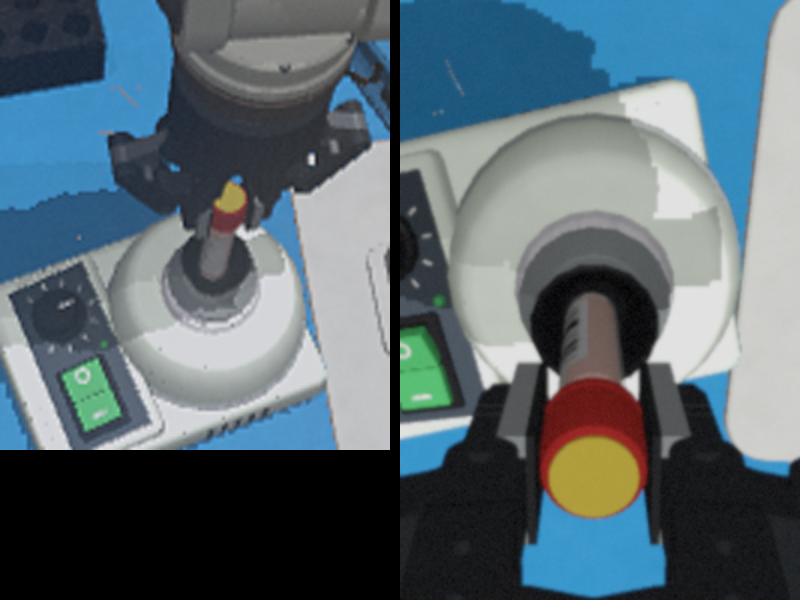

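The tube stands upright inside the cup, the foot centred in the mouth in both views. I'll press on, watching the force.

carry_out(targets="0 0 0.02 0 0 0 -1; 0 0 0.02 0 0 0 -1; 0 0 0.02 0 0 0 -1; 0 0 0 0 0 0 -1; 0 0 0 0 0 0 -1; 0 0 0 0 0 0 -1; 0 0 0 0 0 0 -1; 0 0 0 0 0 0 -1")

```text
time: 14.65
ee_pos: [0.6006, -0.0492, 0.3493]
tcp_rot: [180.0, 0.0, 89.9]
wrist_force: [-0.1, 0.9, 6.5]
opening: 0.0207
grasp_force: 59.1
```

```bash
python3 -c "
from h import *
F=[];T=[]
for i in range(4):
  camera('side');o=monitor.get_obs();F.append(o['wrist_force'][2]);T.append(o['ee_pos'][2])
print(np.round(F,2),np.round(T,5))"
```

```text
[5.66 5.44 6.4  6.1 ] [0.34932 0.34928 0.34931 0.3493 ]
```

carry_out(targets="0 0 0.015 0 0 0 -1; 0 0 0.015 0 0 0 -1; 0 0 0 0 0 0 -1; 0 0 0 0 0 0 -1; 0 0 0 0 0 0 -1; 0 0 0 0 0 0 -1; 0 0 0 0 0 0 -1; 0 0 0 0 0 0 -1")

```text
time: 15.52
ee_pos: [0.6005, -0.0492, 0.3483]
tcp_rot: [180.0, 0.0, 89.9]
wrist_force: [-0.8, 0.1, 7.0]
opening: 0.021
grasp_force: 59.3
```

```bash
python3 -c "
from h import *
F=[];T=[]
for i in range(12):
  w=camera('wrist');o=monitor.get_obs();F.append(o['wrist_force'][2]);T.append(o['ee_pos'][2])
print(np.round(F,1),np.mean(F),np.mean(T),o['opening'],o['grasp_force'],o['time'])"
```

```text
[6.5 7.  7.2 6.7 6.4 6.8 6.3 7.3 6.9 6.8 7.1 6.9] 6.8293710453475684 0.3482797235019583 0.02034978660397609 59.347461462020874 16.1167
```

6.8 N corresponds to about 4.8 mm of travel, half way as asked. I'll hold it for more than 3 s.

carry_out(targets="0 0 0 0 0 0 -1; 0 0 0 0 0 0 -1; 0 0 0 0 0 0 -1; 0 0 0 0 0 0 -1; 0 0 0 0 0 0 -1; 0 0 0 0 0 0 -1; 0 0 0 0 0 0 -1; 0 0 0 0 0 0 -1")

```text
time: 16.78
ee_pos: [0.6005, -0.0492, 0.3483]
tcp_rot: [180.0, 0.0, 89.9]
wrist_force: [0.2, -0.3, 5.3]
opening: 0.0206
grasp_force: 59.3
```

carry_out(targets="0 0 0 0 0 0 -1; 0 0 0 0 0 0 -1; 0 0 0 0 0 0 -1; 0 0 0 0 0 0 -1; 0 0 0 0 0 0 -1; 0 0 0 0 0 0 -1; 0 0 0 0 0 0 -1; 0 0 0 0 0 0 -1")

```text
time: 17.45
ee_pos: [0.6005, -0.0492, 0.3483]
tcp_rot: [180.0, 0.0, 89.9]
wrist_force: [-1.1, 0.1, 6.7]
opening: 0.0208
grasp_force: 59.3
```

carry_out(targets="0 0 0 0 0 0 -1; 0 0 0 0 0 0 -1; 0 0 0 0 0 0 -1; 0 0 0 0 0 0 -1; 0 0 0 0 0 0 -1; 0 0 0 0 0 0 -1; 0 0 0 0 0 0 -1; 0 0 0 0 0 0 -1")

```text
time: 18.12
ee_pos: [0.6005, -0.0492, 0.3483]
tcp_rot: [180.0, 0.0, 89.9]
wrist_force: [-1.2, 0.7, 7.0]
opening: 0.0207
grasp_force: 59.3
```

carry_out(targets="0 0 0 0 0 0 -1; 0 0 0 0 0 0 -1; 0 0 0 0 0 0 -1; 0 0 0 0 0 0 -1; 0 0 0 0 0 0 -1; 0 0 0 0 0 0 -1; 0 0 0 0 0 0 -1; 0 0 0 0 0 0 -1")

```text
time: 18.78
ee_pos: [0.6005, -0.0492, 0.3483]
tcp_rot: [180.0, 0.0, 89.9]
wrist_force: [-0.2, 0.3, 7.1]
opening: 0.0205
grasp_force: 59.3
```

carry_out(targets="0 0 0 0 0 0 -1; 0 0 0 0 0 0 -1; 0 0 0 0 0 0 -1; 0 0 0 0 0 0 -1; 0 0 0 0 0 0 -1; 0 0 0 0 0 0 -1; 0 0 0 0 0 0 -1; 0 0 0 0 0 0 -1")

```text
time: 19.45
ee_pos: [0.6005, -0.0492, 0.3483]
tcp_rot: [180.0, 0.0, 89.9]
wrist_force: [-1.3, -0.4, 6.9]
opening: 0.0205
grasp_force: 59.3
```

```bash
python3 -c "
from h import *
F=[]
for i in range(6):
  camera('wrist');o=monitor.get_obs();F.append(o['wrist_force'][2])
print(np.mean(F),o['ee_pos'],o['grasp_force'],o['time'])
if 5.8<np.mean(F)<8.2: print(bot.job_done())"
```

```text
6.59199105420769 [ 0.60054017 -0.04919588  0.34828653] 59.34703230857849 19.75
the job is handed in; nothing more can be done
None
```

I handed the job in at 19.75 s: the rocker is switched on and the yellow-dot tube is upright in the cup, still gripped and pressed at about 6.6 N (about 4.6 mm by the spring rate), held steady for over 4 s; no other tube was handled.

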